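Set a pump coupling gap with a 6 mm gauge

TASK

Set the coupling gap on the motor-pump set to 6 mm: take the green-handled gauge from the gauge block, slide its blade, leaning in under the pipe, down between the two coupling flanges until its notched end sits on the shaft, and leave it there leaning on the edge of the yellow guard. Then push the loose motor-side flange along its shaft until it nips the blade, and leave it so, ready for the set screw. Leave the other gauges and the things on the bench where they are.

Things in the scene. Friction and masses are not known exactly. Their poses are not given: they have to be found in the camera images.
- gauge6: the 6 mm gauge: flat steel blade 6 thick x 26 wide x 64 long under a green handle 16 x 26 x 50 (114 overall, 80 to 130 g, balance 48 from the tip). Origin: middle of the notched tip; z from tip to handle, x across the thickness, y across the width. The tip's notch, 11 wide and 5 deep, straddles the shaft. Starts hanging upright in a slot of the block, handle underside on the block's top
- gauge6_grip (a point): middle of the green handle, 94 above the tip and 30 above the block's top, where to grip it across its 16 mm (along the gauge's x); axes as the gauge's
- gauge4: the 4 mm gauge, the same with a red handle; stays in the block
- gauge8: the 8 mm gauge, the same with a blue handle; stays in the block
- block: fixed wooden gauge block 56 (x) x 150 (y) x 75 high, origin under its centre; three through slots 10.5 (x) x 28.5 (y) in a row at y = -42, 0 and 42, one gauge in each in any order, blades in the block's y-z plane. Lift a gauge 70 straight up to clear it
- unit: the motor-pump set, fixed: red frame 220 (x) x 680 (y), 30 high; grey motor at +y (face at y = 135, radius 83, box on it up to z = 231), pump at -y (face at y = -85, up to z = 175). Origin on the bench below the fixed flange's inner face; z up, y along the shaft to the motor. Shaft 19 in diameter, axis at x = 0, z = 110. Guard's rear wall at x = 54, top z = 130
- face (a point): centre of the inner face of the fixed pump-side flange (80 diameter, 12 thick), on the shaft axis; axes as the unit's; the gap lies on its +y side. With the gauge seated, its tip is 8 from the axis, 32 inside the flange rim
- sill (a point): top of the rounded edge of the yellow guard's front wall (robot side), opposite the gap: 55 before the axis in x, 41 above it; the wall is 3 thick and runs from y = -70 to 105. A gauge seated on the shaft and let go leans on it, about 42 degrees from vertical in the unit's x-z plane; put in at about 37 degrees it passes clear of this edge and of the pipe
- pipe (a point): axis, over the gap, of the steel pipe 22 in diameter (30 at clip and nuts) that runs over the coupling along y, 10 behind the shaft axis in x and 82 above it; it comes from the pump and turns off to +x at y = 100
- hub (a joint): travel (m) of the loose motor-side flange along the shaft towards the pump: the gap is 0.012 minus this. Starts between 0 and 0.0025 (gap 12 to 9.5 mm); at 0.006 it nips the 6 mm blade. Dry friction of about 4 N holds it where it is left
- hub_end (a point): centre, on the shaft axis, of the motor-side end face of the loose flange's copper-coloured boss (52 diameter, 45 long, behind the 80 diameter, 12 thick flange); axes as the unit's. Push this end face (ring from radius 10 to 26) towards -y; 66 to 72 mm of bare shaft are free between it and the motor
- tyre: bystander: black rubber coupling tyre, a ring 104 across, 26 high, lying; origin under its centre
- wrench: bystander: wrench 170 long, lying, origin under its middle
- driver: bystander: screwdriver 190 long, lying, origin under its middle
- canister: bystander: white filter canister 76 across, 95 high, origin under its centre
- oiler: bystander: yellow oil bottle 54 across, 150 high, origin under its centre
Things that resemble listed ones, but are neither listed nor needed, are in the scene too. Of the things that look like the gauge6, the larger one is meant.

How it is judged:
On the way, in this order (a step that is already met when the one before it is completed fails the run):
1. the green gauge's blade sits in the gap, its notched tip on the shaft, while the loose flange has not yet been pushed up to it (distance between gauge6 and face below 0.0135 m and y of gauge6 in the frame of face between 0.001 and 0.011 m and value of joint hub below 0.0045 m), for 0.2 s.
2. the loose flange is pushed up so that it nips the blade (distance between gauge6 and face below 0.0135 m and y of gauge6 in the frame of face between 0.001 and 0.011 m and value of joint hub above 0.0052 m), for 0.2 s.
At the end, for the whole second after the job is handed in: the green gauge is at rest in the gap with its notched tip on the shaft (tip centre within 13.5 mm of the centre of the fixed flange's face, about 9 when seated) and the loose flange is left against the blade, the gap 5.0 to 6.8 mm (all of step 2 and value of joint hub below 0.007 m and linear speed of gauge6 below 0.02 m/s and velocity of joint hub below 0.005 m/s); the robot touches nothing.
It fails at once if another gauge is moved more than 20 mm (distance of any of gauge4, gauge8 from where it was at the start of the episode above 0.02 m).
It fails at once if a thing on the bench is moved more than 30 mm (distance of any of tyre, wrench, canister, oiler, driver from where it was at the start of the episode above 0.03 m).
It also fails if it takes over 50 s, if anything falls off the work surface, if the arm or the gripper's body presses on something with over 40 N, if the wrist force passes 120 N, or if a joint passes its speed limit or range.

ROBOT

A 7-joint arm with a two-finger parallel gripper is mounted at the origin on the work surface. World frame = base frame: x ahead of the robot, y to its left, z up, the work surface at z = 0. Lengths are in m, angles in rad, forces in N, time in s.
With the tool pointing down it reaches from about 0.425 to 0.825 m from the base axis. Payload 3.6 kg.
Tool frame: the origin (TCP) lies at the centre of the arm's flange, where the gripper is bolted on; the fingertips stand 186 mm ahead of it and the grasp point (between the pads) lies ahead of it (env.grasp_offset is the z of the grasp point in the tool frame, in m); z points along the fingers, y is the line along which they close (so a half turn about z gives the same grasp; the last joint's range is limited). The gripper opens to 93 mm and grips with 3 to 60 N. Pads are 15 mm wide; open, the fingers measure 128 mm over their backs; the gripper's body (75 mm by 188 mm) begins 65 mm behind the grasp point.
Start: joints at [1.304, 0.615, -0.013, 1.423, 0.008, 1.103, -0.04], TCP at [0.154, -0.631, 0.405] pointing down, gripper open.
Joint ranges: [-3.12, 3.12], [-0.3, 2.06], [-1.34, 1.32], [0.26, 2.42], [-1.36, 4.5], [0.01, 1.98], [-2.84, 2.84]. Speed limits (rad/s): [2.79, 2.79, 3.14, 3.14, 3.14, 3.14, 3.14].

INTERFACE

Orientations are given as a 3x3 rotation matrix whose columns are the frame's x, y, z axes.
In Python, from rig import env gives the robot as it stands.
- The arm moves only by the shell command python3 -m pendant 'ROWS' [FORCE]. ROWS is JSON, a list that holds one entry, the list of rows, each a list of 7 numbers: the opening, from 0 (shut) to 1 (fully open), then the shift along the tool's x, y, z in m, then the turn, a rotation vector about the tool's x, y, z in degrees. A call has 1 to 12 rows; each row shifts and turns the commanded pose from where the row before left it, along the tool's axes as they then stand; what a row does not reach is not made up. A row lasts 1/8 s, in which the tool goes at most 62.5 mm and 10.7 degrees, less where a joint would pass 70% of its speed; a pose out of reach is approached as far as the arm can. A call with a gripper value outside its range is refused whole. The fingers move at their own pace and stop on an object; FORCE is the grip in N (left out, the last holds). Time passes only in rows, so rows that do not move let the fingers close. It gives the time, the measured TCP pose, the force, the opening and the grip force at its end, in the units of the state.
- env.sense(): the state, without advancing time (a new reading comes with each control period).
- env.snapshot(name): name is "side" or "top" or "wrist"; returns the picture (384x512x3 uint8, blue, green, red); there is no depth.
- env.camera_params(name): a dict with "fovy" (degrees; the focal length in pixels is half the picture's height over the tangent of half this angle, whatever the lens; pixels are square), "cx", "cy" (the principal point, pixels), "dist_coeffs" ([k1, k2, p1, p2, k3] as OpenCV has them; the pictures are not rectified), "pose" (4x4, takes a point from camera to world coordinates); the wrist camera has in their place "mount" (4x4, takes a point from camera to tool coordinates, whose origin is the TCP and whose axes are the flange's). Camera axes: x right, y up, looking along -z (the intrinsics and any distortion apply to the point x, -y, -z); pixel columns grow to the right and rows downward; lengths in m; the calibration is good to about 2 mm. A picture is of the moment at which its call begins: read the wrist's pose just before it. camera_params takes no time and is no camera call.
- env.close_job(): hands the job in; it is judged then, once.
The state is a dict: "clock": time; "joints": joint angles; "joint_vel": joint speeds; "tau": joint torques, N m; "ee_pos": TCP position; "orientation": TCP orientation; "wrist_force": force on the tool from outside, world axes, zero at the start; "moment": the same for the moment, N m; "finger_gap": finger opening in m; "gripper_force": force on a finger pad.
Only numpy, scipy, OpenCV 4.12 (cv2) and the standard library are available. Lean on these libraries where they do the work, as an engineer would, in place of code of your own. Each camera call takes 0.05 s, during which the arm holds its last target. There are 200 camera calls.

## Working session

There is one attempt and no reset: what is moved stays moved. The work goes in short steps, Python scripts to look and compute and a shell command to move; the robot and the scene stay as the last step left them, time stands still between calls to the robot, and variables do not carry over. Pictures are saved under pics/ and viewed, at most 10 in all, crops included, and the job is handed in when it is done.

```bash
ls; mkdir -p pics
python3 - <<'E'
from rig import env
import cv2,numpy as np
np.set_printoptions(precision=4,suppress=True)
s=env.sense();print(s);print(env.grasp_offset)
for n in("side","top","wrist"):
    print(n,env.camera_params(n)); cv2.imwrite(f"pics/{n}0.png",env.snapshot(n))
a=[cv2.imread(f"pics/{n}0.png") for n in("side","top")]
E
```

```text
pics
{'clock': 0.0, 'joints': array([ 1.3045,  0.6159, -0.0126,  1.4249,  0.0081,  1.1034, -0.0404]), 'joint_vel': array([-0.0008, -0.    ,  0.0008,  0.0002, -0.0014,  0.0005,  0.0009]), 'tau': array([ -0.0006, -45.8934,   0.2089, -16.5745,  -0.0611,   0.0205,
         0.0002]), 'ee_pos': array([ 0.1543, -0.6311,  0.4036]), 'orientation': array([[ 0.9714,  0.2375, -0.0006],
       [ 0.2376, -0.9714,  0.0025],
       [-0.    , -0.0026, -1.    ]]), 'wrist_force': array([ 0.198 ,  0.1071, -0.0513]), 'moment': array([-0.025 , -0.007 ,  0.0003]), 'gripper_force': 0.0, 'finger_gap': 0.09281071770731969}
0.1673
side {'fovy': 55.36769845488255, 'cx': 258.28910227686293, 'cy': 192.28096919102626, 'dist_coeffs': array([0.0094, 0.    , 0.    , 0.    , 0.    ]), 'pose': array([[-0.7052,  0.361 , -0.6102, -0.1467],
       [-0.7089, -0.376 ,  0.5967,  0.5343],
       [-0.014 ,  0.8534,  0.5211,  0.7174],
       [ 0.    ,  0.    ,  0.    ,  1.    ]])}
top {'fovy': 45.073041045182485, 'cx': 257.39948551119625, 'cy': 192.97930124102382, 'dist_coeffs': array([-0.1346,  0.    ,  0.    ,  0.    ,  0.    ]), 'pose': array([[ 0.0121,  0.9991, -0.0398,  0.4772],
       [-0.9999,  0.0125,  0.0106, -0.1243],
       [ 0.0111,  0.0397,  0.9992,  1.2621],
       [ 0.    ,  0.    ,  0.    ,  1.    ]])}
wrist {'fovy': 68.52484760256988, 'cx': 257.41298393886245, 'cy': 187.4432607301495, 'dist_coeffs': array([0.0215, 0.    , 0.    , 0.    , 0.    ]), 'mount': array([[-0.0002,  0.9674,  0.2534,  0.069 ],
       [ 1.    ,  0.0002, -0.0001, -0.0002],
       [-0.0001,  0.2534, -0.9674,  0.0194],
       [ 0.    ,  0.    ,  0.    ,  1.    ]])}
```

View pics/side0.png

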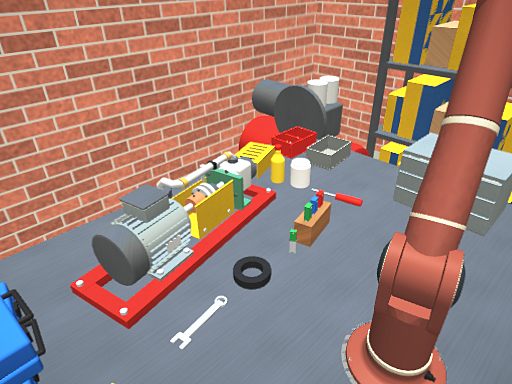

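View pics/top0.png

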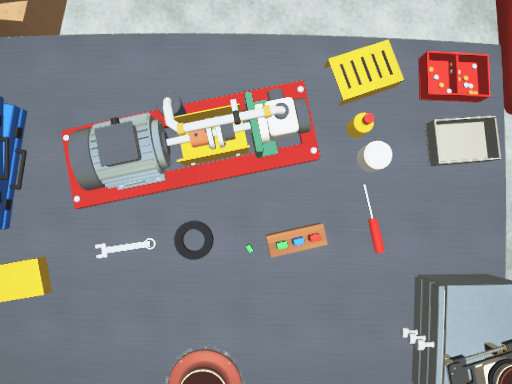

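The side view shows the motor-pump set on the left and the block with three gauges near (313,220), with a small green decoy at (293,240). In the top view, the gauges are green (282,245), blue (298,242) and red (315,238). The decoy is at (250,248), and the red frame spans corners (62,130), (303,82), (319,158) and (77,208).

```bash
cat > h.py <<'E'
from rig import env
import cv2,numpy as np
np.set_printoptions(precision=4,suppress=True)
def cam(n,s=None):
    p=env.camera_params(n); f=192/np.tan(np.radians(p["fovy"]/2))
    K=np.array([[f,0,p["cx"]],[0,f,p["cy"]],[0,0,1.]])
    if "pose" in p: T=np.array(p["pose"])
    else:
        W=np.eye(4);W[:3,:3]=s["orientation"];W[:3,3]=s["ee_pos"];T=W@p["mount"]
    return K,np.array(p["dist_coeffs"]),T
def rays(c,uv):
    K,d,T=c; q=cv2.undistortPoints(np.array(uv,float).reshape(-1,1,2),K,d)[:,0]
    v=np.c_[q[:,0],-q[:,1],-np.ones(len(q))]@T[:3,:3].T
    return T[:3,3],v/np.linalg.norm(v,axis=1)[:,None]
def onz(c,uv,z):
    o,v=rays(c,uv); return o+v*((z-o[2])/v[:,2])[:,None]
def proj(c,P):
    K,d,T=c; q=(np.atleast_2d(P)-T[:3,3])@T[:3,:3]; q=q*[1,-1,-1]
    return cv2.projectPoints(q,np.zeros(3),np.zeros(3),K,d)[0][:,0]
def tri(cs,uvs):
    A=0;b=0
    for c,uv in zip(cs,uvs):
        o,v=rays(c,[uv]);M=np.eye(3)-np.outer(v[0],v[0]);A=A+M;b=b+M@o
    return np.linalg.solve(A,b)
def hsv(im,lo,hi): return cv2.inRange(cv2.cvtColor(im,cv2.COLOR_BGR2HSV),np.array(lo),np.array(hi))
def blobs(m,amin=15):
    n,l,st,ce=cv2.connectedComponentsWithStats(m)
    return [(ce[i],st[i],l==i) for i in range(1,n) if st[i,4]>=amin]
E
python3 - <<'E'
from h import *
c=cam("top");im=cv2.imread("pics/top0.png")
for nm,lo,hi in(("green",(45,100,80),(75,255,255)),("wood",(8,80,60),(20,255,255)),("yel",(24,120,120),(32,255,255)),("white",(0,0,200),(180,30,255)),):
    for ce,st,l in blobs(hsv(im,lo,hi),20): print(nm,ce,st)
m=hsv(im,(0,200,100),(5,255,255))|hsv(im,(175,200,100),(180,255,255))
b=max(blobs(m),key=lambda b:b[1][4]);pts=np.argwhere(b[2])[:,::-1]
h=cv2.minAreaRect(pts.astype(np.float32)); P=onz(c,cv2.boxPoints(h),0.03);print(P)
print([np.linalg.norm(P[i]-P[i-1]) for i in range(4)],P.mean(0))
w=[b for b in blobs(hsv(im,(8,80,60),(20,255,255)),100) if 260<b[0][0]<335 and 215<b[0][1]<265]
pts=np.argwhere(np.any([x[2] for x in w],0))[:,::-1].astype(np.float32)
B=onz(c,cv2.boxPoints(cv2.minAreaRect(pts)),.075);print(B)
E
```

```text
green [257.1892 144.0541] [253 132  10  20  37]
green [281.4872 244.6923] [276 241  12   9  78]
green [249.1892 248.0811] [246 244   7   9  37]
wood [30.6162 16.9844] [   0    0   66   37 2238]
wood [472.48  92.24] [468  90  11   5  25]
wood [198.3446 137.8127] [189 129  20  18 267]
wood [295.8296 239.0998] [ 266  223   62   34 1062]
wood [505.2222 350.6296] [499 347  13   8  27]
yel [365.4728  69.2861] [ 328   40   76   60 2394]
yel [266.2917 110.0625] [263 106   7  10  48]
yel [201.5    111.0833] [190 109  24   5  24]
yel [361.5266 123.628 ] [354 113  20  20 207]
yel [179.78 127.84] [177 123   7  10  50]
yel [213.638  147.2957] [177 131  73  31 815]
yel [ 19.938  280.0468] [   0  258   44   44 1517]
white [281.4935  18.111 ] [   60     0   438    44 14245]
white [468.  85.] [464  83   9   5  31]
white [300.1538  88.6154] [298  86   6   6  26]
white [168.803  113.7398] [163  97  15  34 269]
white [273.669  117.9481] [ 239   97   60   44 1272]
white [233.5968 104.5323] [230  99   8  12  62]
white [508.3646 156.3573] [505 112   7  98 543]
white [210.1356 126.7432] [183 114  51  33 627
[... 217 characters left out ...]
9.7568] [167 135  23  11 148]
white [377.5124 154.472 ] [364 141  28  28 644]
white [313.5 150. ] [311 148   6   5  26]
white [144.72 167.  ] [134 165  21   5  25]
white [367.8308 200.8   ] [364 185   9  33  65]
white [ 76.5    198.3077] [ 74 196   6   6  26]
white [509.0256 224.2821] [507 219   5  11  39]
white [509.2162 235.7838] [507 231   5  11  37]
white [122.8138 247.0955] [ 95 238  61  20 419]
white [443.  321.5] [443 309   1  26  26]
white [417.0632 338.8364] [403 328  31  22 269]
white [442.  347.5] [442 337   1  22  22]
white [487.2366 370.4194] [484 362  11  22  93]Traceback (most recent call last):
  File "<stdin>", line 6, in <module>
ValueError: max() iterable argument is empty
```

Run:
```python
import cv2
a=cv2.imread("pics/top0.png")[60:270,130:340];cv2.imwrite("pics/topc.png",cv2.resize(a,None,fx=2.85,fy=2.85,interpolation=2))
```

```text
(no output)
```

View pics/topc.png

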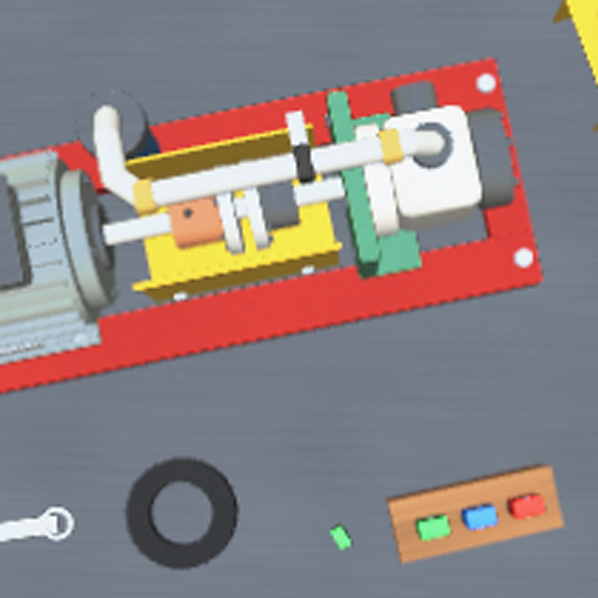

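The crop shows the copper boss at (197,225), the loose flange at (232,220) and the fixed flange at (260,218), with the gap between them at about (246,219). The pipe passes just above the gap.

Run:
```python
from h import *
c=cam("top");im=cv2.imread("pics/top0.png")
m=hsv(im,(0,150,80),(6,255,255))|hsv(im,(174,150,80),(180,255,255))
m[:, :55]=0;m[:,325:]=0;m[:75]=0;m[212:]=0
pts=np.argwhere(m)[:,::-1].astype(np.float32)
P=onz(c,cv2.boxPoints(cv2.minAreaRect(pts)),0.03);print(P)
print([np.linalg.norm(P[i]-P[i-1]) for i in range(4)],P.mean(0))
l=P[np.argmax(P[:,1])];
e=max([P[i]-P[i-1] for i in range(4)],key=np.linalg.norm);e=e*np.sign(e[1]);print("unit yaw",np.degrees(np.arctan2(-e[0],e[1])))
S=onz(c,[(300.2,88.6),(313.5,150),(76.5,198.3)],.034);print("screws",S,np.degrees(np.arctan2(-(S[2]-S[1])[0],(S[2]-S[1])[1])))
w=[b for b in blobs(hsv(im,(8,80,60),(20,255,255)),100) if 260<b[0][0]<335 and 215<b[0][1]<265]
pts=np.argwhere(w[0][2])[:,::-1].astype(np.float32)
B=onz(c,cv2.boxPoints(cv2.minAreaRect(pts)),.075);print(B,B.mean(0))
col={}
for nm,lo,hi in(("g",(45,100,60),(75,255,255)),("b",(100,120,60),(120,255,255)),("r",(0,150,80),(6,255,255))):
    for ce,st,l in blobs(hsv(im,lo,hi),15):
        if 270<ce[0]<325 and 225<ce[1]<255: col[nm]=onz(c,[ce],.122)[0];print(nm,ce,st[4],col[nm])
d=col["g"]-col["r"];print("block yaw",np.degrees(np.arctan2(-d[0],d[1])),np.linalg.norm(d))
```

```text
[[ 0.694   0.4116  0.03  ]
 [ 0.8379 -0.2595  0.03  ]
 [ 0.6212 -0.3042  0.03  ]
 [ 0.4772  0.3574  0.03  ]]
[np.float64(0.22349620353593408), np.float64(0.686344557066436), np.float64(0.2212676913540589), np.float64(0.6771101259100873)] [0.6576 0.0513 0.03  ]
unit yaw 12.095853946214554
screws [[ 0.8101 -0.2498  0.034 ]
 [ 0.6432 -0.2863  0.034 ]
 [ 0.5056  0.3511  0.034 ]] 12.18082163523552
[[ 0.4176 -0.1583  0.075 ]
 [ 0.4522 -0.3051  0.075 ]
 [ 0.3948 -0.3188  0.075 ]
 [ 0.3604 -0.172   0.075 ]] [ 0.4063 -0.2385  0.075 ]
g [281.4872 244.6923] 78 [ 0.3959 -0.1973  0.122 ]
b [297.2917 241.1042] 48 [ 0.4051 -0.2362  0.122 ]
r [314.175 237.45 ] 80 [ 0.4145 -0.2779  0.122 ]
block yaw 12.966219753366715 0.0827336362369385
```

```bash
python3 -m pendant '[[[1,0.034,-0.0363,0,0,0,0],[1,0.034,-0.0363,0,0,0,0],[1,0.034,-0.0363,0,0,0,0],[1,0.034,-0.0363,0,0,0,0],[1,0.034,-0.0363,0,0,0,0],[1,0.034,-0.0363,0,0,0,0],[1,0.034,-0.0363,0,0,0,0],[1,0.034,-0.0363,0,0,0,0],[1,0.034,-0.0363,0,0,0,0],[1,0.034,-0.0363,0,0,0,0]]]'
python3 -m pendant '[[[0.5,0,0,0,0,0,-10],[0.5,0,0,0,0,0,-10],[0.5,0,0,0,0,0,-10],[0.5,0,0,0,0,0,-10],[0.5,0,0,0,0,0,-10],[0.5,0,0,0,0,0,-10],[0.5,0,0,0,0,0,-10],[0.5,0,0,0,0,0,-10],[0.5,0,0,0,0,0,-9.4],[0.5,0,0,0,0,0,0],[0.5,0,0,0,0,0,0]]]'
python3 - <<'E'
from h import *
s=env.sense();im=env.snapshot("wrist");cv2.imwrite("pics/w1.png",im)
print(s["clock"],s["ee_pos"],s["orientation"],s["joints"],s["finger_gap"])
c=cam("wrist",s)
col={}
for nm,lo,hi in(("g",(45,100,60),(75,255,255)),("b",(100,120,60),(120,255,255)),("r",(0,150,80),(6,255,255))):
    for ce,st,l in blobs(hsv(im,lo,hi),100): 
        r=cv2.minAreaRect(np.argwhere(l)[:,::-1].astype(np.float32))
        print(nm,ce,st,r,onz(c,[ce],.125)[0],onz(c,cv2.boxPoints(r),.125).tolist())
E
```

```text
clock: 1.4
ee_pos: [0.3989, -0.1965, 0.4048]
orientation: [[0.971, 0.237, 0.0], [0.237, -0.971, -0.0], [0.0, 0.0, -1.0]]
wrist_force: [0.6, -0.2, 0.1]
finger_gap: 0.0931
gripper_force: 0.0
clock: 2.78
ee_pos: [0.3983, -0.1981, 0.4047]
orientation: [[-0.225, 0.974, -0.0], [0.974, 0.225, 0.0], [0.0, -0.0, -1.0]]
wrist_force: [-0.4, -0.4, 0.4]
finger_gap: 0.0462
gripper_force: 0.0
2.775 [ 0.3983 -0.1981  0.4047] [[-0.2249  0.9744 -0.0002]
 [ 0.9744  0.2249  0.0001]
 [ 0.0002 -0.0001 -1.    ]] [ 0.7793  0.3329 -0.4854  1.9739  0.1989  0.8808  0.416 ] 0.04617206120535435
g [262.1481 101.9213] [253  94  20  17 216] ((262.281005859375, 101.89781951904297), (11.790135383605957, 18.539560317993164), 70.01689910888672) [ 0.3834 -0.1193  0.125 ] [[0.3738595312128109, -0.11943441437460972, 0.125], [0.38757429536284066, -0.11085273566135206, 0.125], [0.3932325074561437, -0.11907171515104395, 0.125], [0.3794121303182854, -0.12778745577597425, 0.125]]
g [477.9764 174.1827] [ 438  160   74   45 1527] ((474.5, 182.0), (44.0, 73.0), 90.0) [ 0.5943 -0.1377  0.125 ] [[0.5535049710541837, -0.133321568494
[... 1164 characters left out ...]
586, 0.125]]
r [256.7073 253.4007] [249 243  16  21 287] ((256.5, 253.0), (20.0, 15.0), 90.0) [ 0.4118 -0.264   0.125 ] [[0.4016223824032105, -0.25452679585790305, 0.125], [0.41633044797671737, -0.2511388693780311, 0.125], [0.42147001804019446, -0.272858320800212, 0.125], [0.40647877102531854, -0.27631068104678097, 0.125]]
r [469.716  253.4008] [452 245  36  19 257] ((470.70001220703125, 252.39999389648438), (38.79999923706055, 11.80000114440918), 36.86989974975586) [ 0.62   -0.2151  0.125 ] [[0.5993110955637084, -0.21113122054219005, 0.125], [0.6020269658141295, -0.20001269774608546, 0.125], [0.6417343679083944, -0.21668093422260906, 0.125], [0.6393567467903503, -0.2281711124475683, 0.125]]
```

View pics/w1.png

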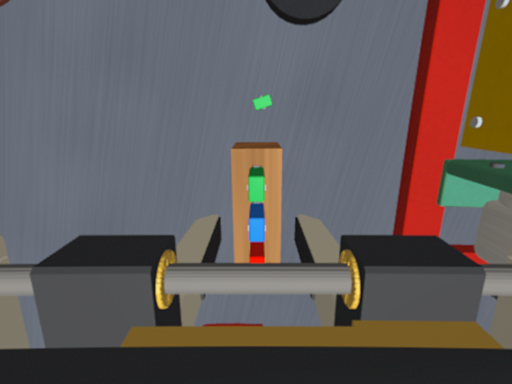

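The wrist view shows the block upright in the picture, with green at (256,185), blue at (256,223) and red below. The fingers straddle the row at column 257. The gauge is at about (0.3957,-0.1971), so I'll descend and grip.

```bash
python3 -m pendant '[[[0.5,0.0015,-0.0023,0.03,0,0,0],[0.5,0,0,0.035,0,0,0],[0.5,0,0,0.035,0,0,0],[0.5,0,0,0.022,0,0,0],[0.5,0,0,0.0104,0,0,0],[0.5,0,0,0,0,0,0],[0,0,0,0,0,0,0],[0,0,0,0,0,0,0],[0,0,0,0,0,0,0],[0,0,0,0,0,0,0]]]' 30
```

```text
clock: 4.08
ee_pos: [0.396, -0.1971, 0.2727]
orientation: [[-0.227, 0.974, 0.001], [0.974, 0.227, -0.0], [-0.001, 0.001, -1.0]]
wrist_force: [-0.2, 0.7, 2.1]
finger_gap: 0.0157
gripper_force: 30.0
```

```bash
python3 -m pendant '[[[0,0,0,-0.01,0,0,0],[0,0,0,-0.02,0,0,0],[0,0,0,-0.03,0,0,0],[0,0,0,-0.03,0,0,0],[0,0,0,-0.04,0,0,0],[0,0,0,-0.04,0,0,0],[0,0,0,-0.04,0,0,0],[0,0,0,-0.01,0,0,0],[0,0,0,0,0,0,0]]]'
```

```text
clock: 5.2
ee_pos: [0.3954, -0.1969, 0.4922]
orientation: [[-0.227, 0.974, -0.0], [0.974, 0.227, -0.0], [-0.0, -0.0, -1.0]]
wrist_force: [-0.6, 0.2, -0.9]
finger_gap: 0.0158
gripper_force: 30.0
```

```bash
cat >> h.py <<'E'
YAW=np.radians(12.1)
def U(y=YAW): return np.array([[np.cos(y),-np.sin(y),0],[np.sin(y),np.cos(y),0],[0,0,1]])
def delta(P):
    s=env.sense();return s["orientation"].T@(np.array(P)-s["ee_pos"])
E
python3 - <<'E'
from h import *
c=cam("top");O=np.array([.6578,.051,0]);u=U()
f=lambda cx,cy:(130+(cx+.5)/2.85-.5,60+(cy+.5)/2.85-.5)
for nm,p,z in(("gaptop",f(244,200),.15),("gapbot",f(249,238),.13),("gapmid",f(246,219),.145),("fixed",f(260,205),.15),("loose",f(232,205),.15),("boss",f(197,225),.136)):
    print(nm,p,(onz(c,[p],z)-O)@u)
E
```

```text
gaptop (215.28947368421052, 129.85087719298247) [[-0.0022 -0.0846  0.15  ]]
gapbot (217.0438596491228, 143.18421052631578) [[-0.0318 -0.0816  0.13  ]]
gapmid (215.99122807017545, 136.51754385964912) [[-0.0177 -0.0829  0.145 ]]
fixed (220.9035087719298, 131.60526315789474) [[-0.0091 -0.0972  0.15  ]]
loose (211.07894736842104, 131.60526315789474) [[-0.0044 -0.0738  0.15  ]]
boss (198.79824561403507, 138.62280701754386) [[-0.0128 -0.0401  0.136 ]]
```

```bash
python3 -m pendant '[[[0,0,0,0,0,0,10],[0,0,0,0,0,0,10],[0,0,0,0,0,0,10],[0,0,0,0,0,0,10],[0,0,0,0,0,0,10],[0,0,0,0,0,0,10],[0,0,0,0,0,0,10],[0,0,0,0,0,0,10],[0,0,0,0,0,0,10],[0,0,0,0,0,0,0.9],[0,0,0,0,0,0,0]]]'
```

```text
clock: 6.58
ee_pos: [0.3957, -0.197, 0.4913]
orientation: [[0.977, 0.214, -0.002], [0.214, -0.977, 0.001], [-0.002, -0.002, -1.0]]
wrist_force: [-0.2, -0.4, -0.8]
finger_gap: 0.0157
gripper_force: 30.0
```

```bash
python3 -m pendant '[[[0,0.025,-0.035,0,0,0,0],[0,0.025,-0.035,0,0,0,0],[0,0.025,-0.034,0,0,0,0],[0,0,0,0,0,9,0],[0,0,0,0,0,9,0],[0,0,0,0,0,9,0],[0,0,0,0,0,9,0],[0,0,0,0,0,1,0],[0,0,0,0,0,0,0]]]'
python3 - <<'E'
from h import *
s=env.sense();print(s["joints"]);d=delta([.4464,-.0793,.421]);print(d)
E
```

```text
clock: 7.7
ee_pos: [0.447, -0.0797, 0.4921]
orientation: [[0.782, 0.213, 0.586], [0.17, -0.977, 0.128], [0.6, -0.001, -0.8]]
wrist_force: [-0.2, 0.1, -1.1]
finger_gap: 0.016
gripper_force: 30.0
[ 0.6214  0.148  -0.4858  2.0114 -0.3836  0.4213 -0.8901]
[-0.043  -0.0005  0.0566]
```

```bash
python3 -m pendant '[[[0,-0.02,0,0.025,0,0,0],[0,-0.023,0,0.0316,0,0,0],[0,0,0,0,0,0,0],[0,0,0,0,0,0,0]]]'
python3 - <<'E'
from h import *
s=env.sense();im=env.snapshot("wrist");cv2.imwrite("pics/w2.png",im);print(s["ee_pos"].tolist(),s["orientation"].tolist())
c=cam("wrist",s);P=np.array([.6752,-.0302,.11])
g=s["ee_pos"]+s["orientation"]@[0,0,.1673+.094]
print("axis pt",proj(c,P),"tip",proj(c,g))
cv2.imwrite("pics/w2c.png",cv2.resize(im[20:260,130:430],None,fx=2.5,fy=2.5,interpolation=2))
E
```

```text
clock: 8.2
ee_pos: [0.4478, -0.0795, 0.4225]
orientation: [[0.779, 0.213, 0.59], [0.17, -0.977, 0.128], [0.603, 0.001, -0.797]]
wrist_force: [-0.1, -0.2, -0.7]
finger_gap: 0.0158
gripper_force: 30.0
[0.44778260074183723, -0.07945172058868911, 0.4225487632860657] [[0.7791271886452286, 0.21272111537726962, 0.5896698661000346], [0.17002626781854363, -0.9771127324422765, 0.12783495746815418], [0.6033671288407078, 0.0006596755553040516, -0.7974632735510035]]
axis pt [[257.54   169.7787]] tip [[257.5753 194.1089]]
```

View pics/w2c.png

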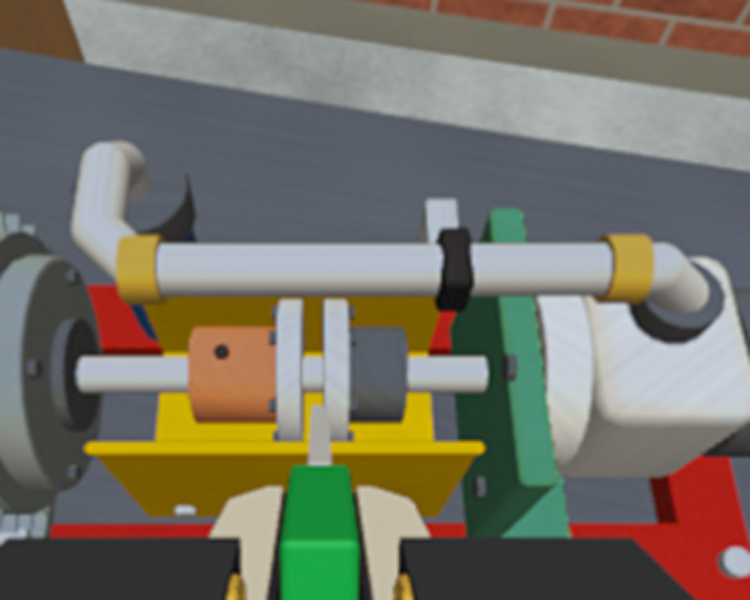

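The crop shows the blade tip at (318,405). The gap lies between the loose flange edge (about 302) and the fixed flange edge (about 324) along the shaft at row 373, so the blade must shift about 2 mm to the left. I'll measure the edges next.

Run:
```python
from h import *
im=cv2.imread("pics/w2.png");h=cv2.cvtColor(im,cv2.COLOR_BGR2HSV)
for r in (143,146,150,154,158,162,176,180,184,188,192,196): print(r,"S",h[r,238:276,1].tolist())
for r in (166,170): print(r,"V",h[r,238:276,2].tolist())
```

```text
143 S [138, 14, 26, 18, 19, 18, 17, 17, 14, 14, 14, 15, 8, 70, 246, 255, 255, 255, 255, 255, 177, 6, 21, 19, 17, 17, 17, 16, 14, 14, 15, 19, 14, 65, 200, 255, 255, 255]
146 S [172, 18, 27, 20, 23, 23, 24, 23, 24, 23, 23, 25, 15, 80, 248, 255, 255, 255, 255, 255, 174, 4, 27, 24, 24, 24, 23, 24, 23, 23, 24, 25, 6, 90, 222, 255, 255, 255]
150 S [209, 174, 21, 29, 27, 26, 27, 27, 27, 27, 27, 28, 22, 80, 237, 255, 255, 255, 255, 255, 174, 13, 32, 27, 27, 27, 25, 27, 26, 27, 26, 9, 121, 151, 138, 138, 136, 138]
154 S [23, 57, 37, 28, 26, 26, 26, 26, 27, 26, 26, 29, 24, 60, 216, 255, 255, 255, 255, 255, 179, 8, 27, 27, 27, 26, 25, 27, 27, 26, 27, 28, 34, 44, 36, 37, 35, 35]
158 S [143, 114, 24, 25, 28, 26, 25, 25, 25, 26, 26, 29, 24, 65, 219, 255, 255, 255, 255, 255, 183, 6, 26, 26, 26, 25, 26, 26, 26, 26, 27, 26, 31, 37, 39, 40, 39, 42]
162 S [142, 120, 28, 27, 28, 26, 26, 27, 25, 27, 27, 29, 16, 81, 122, 122, 119, 119, 120, 126, 128, 47, 22, 27, 26, 26, 26, 27, 27, 26, 26, 24, 33, 40, 42, 42, 42, 42]
176 S [157, 137, 49, 11, 16, 15, 16, 17, 17, 18, 18, 19, 15, 34, 62, 59, 55, 55, 57, 63, 
[... 568 characters left out ...]
14, 14, 12, 5, 19, 141, 255, 173, 54, 11, 9, 14, 12, 14, 12, 14, 14, 14, 14, 14, 14, 10, 17, 74, 133, 196, 255, 255, 255, 255]
196 S [255, 183, 141, 126, 106, 102, 104, 103, 101, 99, 97, 95, 127, 239, 255, 130, 21, 5, 12, 12, 12, 12, 11, 15, 75, 111, 105, 99, 97, 97, 104, 135, 156, 219, 255, 255, 255, 255]
166 V [184, 181, 172, 203, 209, 207, 207, 207, 206, 205, 204, 192, 163, 194, 203, 202, 201, 201, 202, 202, 195, 182, 196, 206, 207, 206, 207, 207, 207, 207, 202, 169, 116, 99, 103, 105, 103, 103]
170 V [187, 182, 173, 203, 207, 203, 202, 204, 205, 205, 205, 192, 162, 191, 200, 199, 199, 199, 199, 199, 193, 177, 187, 200, 203, 203, 205, 207, 207, 208, 203, 170, 117, 100, 102, 103, 104, 103]
```

```bash
python3 -m pendant '[[[0,-0.0025,-0.0031,0,0,0,0],[0,0,0,0.02,0,0,0],[0,0,0,0.025,0,0,0],[0,0,0,0.02,0,0,0],[0,0,0,0.007,0,0,0],[0,0,0,0,0,0,0],[0,0,0,0,0,0,0]]]'
python3 - <<'E'
from h import *
s=env.sense();im=env.snapshot("wrist");cv2.imwrite("pics/w3.png",im)
c=cam("wrist",s);g=s["ee_pos"]+s["orientation"]@[0,0,.1673+.094]
print("axis pt",proj(c,[.6745,-.0272,.11]),"tip",proj(c,g),delta([.5157,-.0616,.3248]),(g-[.6745,-.0272,.11])@U())
cv2.imwrite("pics/w3c.png",cv2.resize(im[80:240,180:340],None,fx=3.7,fy=3.7,interpolation=2))
E
```

```text
clock: 9.12
ee_pos: [0.4864, -0.0679, 0.3631]
orientation: [[0.78, 0.212, 0.589], [0.169, -0.977, 0.127], [0.603, 0.001, -0.798]]
wrist_force: [0.2, -0.5, -1.5]
finger_gap: 0.0159
gripper_force: 30.0
axis pt [[257.4424 178.7992]] tip [[257.575  194.1066]] [ 0.0009 -0.      0.0486] [-0.035  -0.0001  0.0445]
```

View pics/w3c.png

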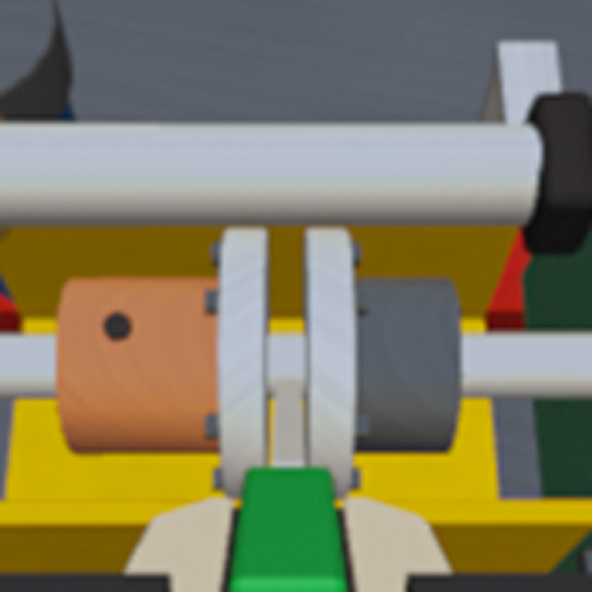

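The crop shows the blade (cols 275–303, tip at row 380) inside the gap (cols 267–307) with clearance on both sides. I'll slide it in.

```bash
python3 -m pendant '[[[0,0.0012,-0.0005,0.003,0,0,0],[0,0,0,0.01,0,0,0],[0,0,0,0.01,0,0,0],[0,0,0,0.01,0,0,0],[0,0,0,0.008,0,0,0],[0,0,0,0.003,0,0,0],[0,0,0,0,0,0,0]]]'
```

```text
clock: 10.05
ee_pos: [0.5185, -0.0639, 0.3366]
orientation: [[0.788, 0.215, 0.576], [0.171, -0.977, 0.131], [0.591, -0.004, -0.807]]
wrist_force: [-0.7, 0.4, -0.7]
finger_gap: 0.0157
gripper_force: 30.0
```

```bash
python3 -m pendant '[[[0,0,0,0.002,0,0,0],[0,0,0,0.001,0,0,0],[0,0,0,0,0,0,0]]]'
python3 - <<'E'
from h import *
s=env.sense();print(delta([.5157,-.0616,.3248]),s["wrist_force"]@s["orientation"])
E
```

```text
clock: 10.42
ee_pos: [0.5204, -0.0638, 0.3351]
orientation: [[0.789, 0.215, 0.576], [0.171, -0.977, 0.13], [0.591, -0.004, -0.807]]
wrist_force: [0.3, 0.8, -2.0]
finger_gap: 0.0158
gripper_force: 30.0
[-0.0094 -0.0031  0.0059] [-0.8455 -0.6712  1.8422]
```

Run:
```python
from h import *
s=env.sense();print(s["joints"],s["ee_pos"],s["orientation"])
g=s["ee_pos"]+s["orientation"]@[0,0,.1673+.094];print((g-[.6745,-.0272,.11])@U(),s["orientation"][:,2]@U())
im=env.snapshot("wrist");cv2.imwrite("pics/w4c.png",cv2.resize(im[80:240,180:340],None,fx=3.7,fy=3.7,interpolation=2))
```

```text
[ 0.4233  0.4824 -0.4101  2.0803 -0.8318  0.0138 -0.4135] [ 0.5204 -0.0638  0.3351] [[ 0.7886  0.2146  0.5763]
 [ 0.1706 -0.9767  0.1303]
 [ 0.5908 -0.0045 -0.8068]]
[-0.004  -0.0017  0.0143] [ 0.5908  0.0067 -0.8068]
```

View pics/w4c.png

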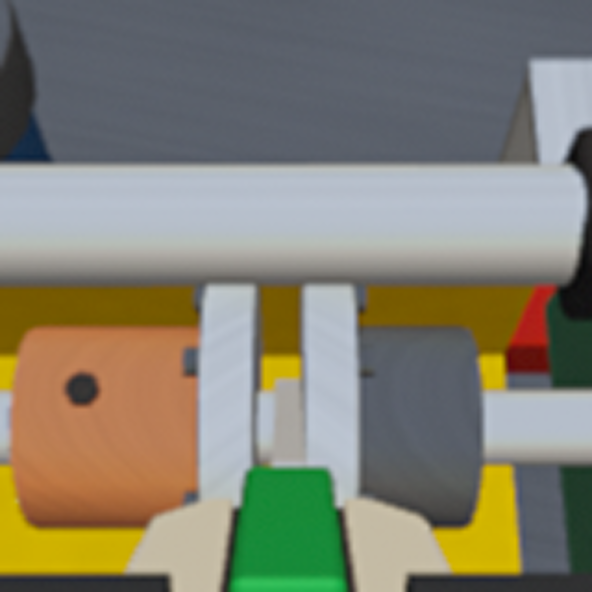

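The crop shows the blade (cols 274–304) down in the gap but close to the fixed flange (edge at 303, loose flange at 257). Joint 6 is at its lower limit, so I'll reduce the tilt about the tip and recentre.

```bash
python3 -m pendant '[[[0,0.0085,-0.0019,-0.001,-0.2,-2,0],[0,0.0085,-0.0018,-0.001,-0.2,-2,0],[0,0,0,0,0,0,0],[0,0,0,0,0,0,0]]]'
cat >> h.py <<'E'
G=np.array([.6745,-.0272,.11])
def st():
    s=env.sense();R=s["orientation"];g=s["ee_pos"]+R@[0,0,.1673+.094]
    print("t",s["clock"],"tip in unit",(g-G)@U(),"z",R[:,2]@U(),"y",R[:,1]@U(),"q",s["joints"],"F tool",s["wrist_force"]@R,"vel",abs(s["joint_vel"]).max());return s
E
python3 -c "
from h import *
st()"
```

```text
clock: 10.98
ee_pos: [0.5317, -0.0571, 0.3462]
orientation: [[0.827, 0.212, 0.521], [0.18, -0.977, 0.112], [0.533, 0.001, -0.846]]
wrist_force: [-0.9, 0.4, -1.2]
finger_gap: 0.0162
gripper_force: 30.0
t 10.975 tip in unit [-0.0067  0.0008  0.015 ] z [ 0.5327  0.0004 -0.8463] y [ 0.0024 -1.      0.001 ] q [ 0.1611  0.4493 -0.0745  2.0271 -0.8096  0.1847 -0.4899] F tool [-1.3463 -0.6219  0.5686] vel 0.02409661864423782
```

```bash
python3 -m pendant '[[[0,-0.001,0.0002,0.002,0,0,0],[0,-0.0013,0.0002,0.002,0,0,0],[0,0,0,0.002,0,0,0],[0,0,0,0,0,0,0]]]' >/dev/null; python3 -c "
from h import *
st()"
python3 -m pendant '[[[0,0,0,0.001,0,0,0],[0,0,0,0.001,0,0,0],[0,0,0,0,0,0,0]]]' >/dev/null; python3 -c "
from h import *
st()"
```

```text
t 11.475 tip in unit [-0.0052 -0.0004  0.0088] z [ 0.5327 -0.0002 -0.8463] y [ 0.0012 -1.      0.001 ] q [ 0.1779  0.4621 -0.0974  2.0289 -0.8195  0.1668 -0.4766] F tool [-1.113  -0.3789  1.2772] vel 0.008298635472674678
t 11.85 tip in unit [-0.0039 -0.0001  0.0074] z [ 0.5331 -0.0002 -0.8461] y [ 0.0019 -1.      0.0014] q [ 0.1792  0.4657 -0.1014  2.0279 -0.8212  0.1627 -0.4745] F tool [-0.4132 -0.74    0.3928] vel 0.0027750762458441072
```

```bash
for i in 1 2 3; do python3 -m pendant '[[[0,0,0,0.001,0,0,0],[0,0,0,0,0,0,0]]]' >/dev/null; python3 -c "
from h import *
s=st()
" | tr '\n' ' ' | sed 's/ q .*F/ F/'; echo; done
```

```text
t 12.1 tip in unit [-0.0031 -0.0002  0.007 ] z [ 0.5337 -0.0005 -0.8457] y [ 0.0017 -1.      0.0016] F tool [-0.9175 -0.3552 -2.2803] vel 0.0015919487475918052 
t 12.35 tip in unit [-0.0024 -0.0003  0.0065] z [ 0.5342 -0.0007 -0.8453] y [ 0.0016 -1.      0.0018] F tool [ 0.3776 -0.5243 -5.4872] vel 0.000918539599904733 
t 12.6 tip in unit [-0.0019 -0.0003  0.0062] z [ 0.5346 -0.0007 -0.8451] y [ 0.0017 -1.      0.0019] F tool [ -0.2339  -0.1498 -10.4849] vel 0.0017937921774190757
```

```bash
python3 -m pendant '[[[0,0,0,-0.001,0,0,0],[0,0,0,-0.001,0,0,0],[0,0,0,0,0,0,0],[0.2,0,0,0,0,0,0],[0.25,0,0,0,0,0,0],[0.4,0,0,0,0,0,0],[0.4,0,0,0,0,0,0],[0.4,0,0,0,0,0,0]]]'
python3 - <<'E'
from h import *
s=st()
im=env.snapshot("wrist");cv2.imwrite("pics/w5.png",im);cv2.imwrite("pics/w5c.png",cv2.resize(im[40:340,130:430],None,fx=2,fy=2,interpolation=2))
E
```

```text
clock: 13.6
ee_pos: [0.5349, -0.0572, 0.3376]
orientation: [[0.827, 0.211, 0.521], [0.18, -0.977, 0.112], [0.533, 0.001, -0.846]]
wrist_force: [0.3, -0.2, 0.9]
finger_gap: 0.0369
gripper_force: 0.0
t 13.6 tip in unit [-0.0035 -0.0001  0.0065] z [ 0.5329 -0.0002 -0.8462] y [ 0.0018 -1.      0.0014] q [ 0.1805  0.4677 -0.1037  2.0277 -0.8221  0.1607 -0.4734] F tool [ 0.6887  0.2145 -0.5893] vel 0.003409523150474746
```

View pics/w5c.png

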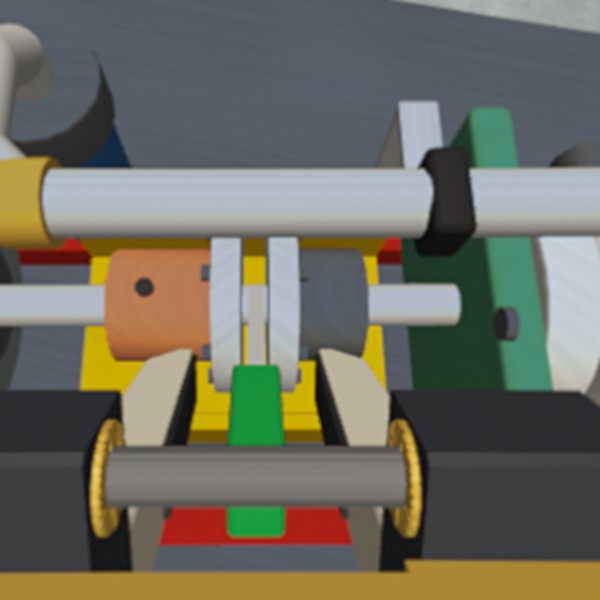

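The crop shows the gauge leaning on the sill with its handle at (256,450), and the blade between the flanges over the shaft at (257,300). I'll back out along the tool axis and check the boss end (crop col 106) against my prediction.

```bash
python3 - <<'E'
from h import *
s=env.sense();c=cam("wrist",s)
for y in (.055,.06,.065,.07):
    P=[G+U()@np.array([26*np.sin(t)/1e3,y,26*np.cos(t)/1e3]) for t in (-1.8,-.6,0,.6)]
    print(y,proj(c,P).round(1).tolist())
im=cv2.imread("pics/w5.png");h=cv2.cvtColor(im,cv2.COLOR_BGR2HSV)
for r in (172,182,200,210):print(r,h[r,176:192].tolist())
E
python3 -m pendant '[[[0.4,0,0,-0.01,0,0,0],[0.4,0,0,-0.025,0,0,0],[0.4,0,0,-0.035,0,0,0],[0.4,0,0,-0.04,0,0,0],[0.4,0,0,-0.04,0,0,0],[0.4,0,0,0,0,0,0]]]'
python3 -c "
from h import *
st()"
```

```text
0.055 [[197.0, 220.7], [191.2, 201.9], [191.3, 183.4], [193.7, 168.9]]
0.06 [[191.5, 220.7], [185.2, 201.8], [185.2, 183.3], [187.8, 168.8]]
0.065 [[186.0, 220.7], [179.1, 201.8], [179.2, 183.3], [182.0, 168.8]]
0.07 [[180.5, 220.7], [173.1, 201.8], [173.1, 183.3], [176.2, 168.8]]
172 [[25, 255, 191], [26, 255, 204], [26, 255, 204], [26, 255, 204], [26, 255, 203], [26, 255, 203], [26, 255, 203], [25, 255, 199], [19, 168, 191], [12, 141, 186], [11, 138, 187], [12, 140, 187], [12, 140, 187], [12, 142, 185], [12, 141, 185], [12, 141, 186]]
182 [[23, 90, 182], [22, 92, 183], [22, 90, 184], [22, 88, 182], [23, 91, 183], [22, 100, 183], [19, 123, 184], [13, 138, 186], [11, 141, 185], [11, 138, 185], [12, 139, 185], [12, 139, 185], [12, 140, 184], [12, 139, 185], [12, 139, 185], [12, 141, 185]]
200 [[23, 13, 154], [19, 13, 154], [17, 12, 154], [20, 10, 153], [20, 10, 153], [11, 34, 159], [11, 95, 172], [12, 141, 184], [13, 147, 187], [13, 146, 188], [12, 144, 189], [13, 145, 188], [12, 145, 188], [12, 145, 187], [12, 145, 186], [13, 146, 185]]
210 [[26, 255, 201], [26, 255, 200], [26, 255, 199], [26, 255, 200], [26, 255, 200], [26, 255, 201], [25, 255, 199], [22, 228, 189], [13, 166, 178], [11, 165, 176], [12, 166, 177], [12, 168, 179], [12, 166, 181], [12, 165, 182], [12, 166, 181], [12, 170, 180]]
clock: 14.4
ee_pos: [0.4558, -0.0746, 0.4677]
orientation: [[0.823, 0.21, 0.527], [0.179, -0.978, 0.11], [0.538, 0.004, -0.843]]
wrist_force: [0.2, 0.3, -0.3]
finger_gap: 0.0369
gripper_force: 0.0
t 14.4 tip in unit [-0.0831 -0.0012  0.1376] z [ 0.5385 -0.0028 -0.8426] y [ 0.0004 -1.      0.0036] q [-0.01    0.1724  0.216   2.03   -0.5665  0.4739 -0.7183] F tool [ 0.0374 -0.2469  0.4144] vel 0.06753222271135419
```

```bash
python3 -m pendant '[[[0,0,0,0,0,-7.6,0],[0,0,0,0,0,0,-10],[0,0,0,0,0,0,-10],[0,0,0,0,0,0,-10],[0,0,0,0,0,0,-10],[0,0,0,0,0,0,-10],[0,0,0,0,0,0,-10],[0,0,0,0,0,0,-10],[0,0,0,0,0,0,-10],[0,0,0,0,0,0,-10],[0,0,0,0,0,0,0],[0,0,0,0,0,0,0]]]' >/dev/null
python3 -c "
from h import *
s=st();print(delta(G+U()@np.array([-.1395,.088,.299])))"
```

```text
t 15.9 tip in unit [-0.114   0.      0.1164] z [ 0.4156  0.0001 -0.9096] y [ 0.9096 -0.0004  0.4156] q [ 0.1797  0.1921 -0.0288  1.9814 -0.2627  0.5807  0.5552] F tool [ 0.4577  0.1637 -0.9242] vel 0.009389575219299588
[0.088  0.0527 0.0846]
```

```bash
python3 -m pendant '[[[0,0.044,0.02,0,0,0,0],[0,0.044,0.0327,0,0,0,0],[0,0,0,0.045,0,0,0],[0,0,0,0.0396,0,0,0],[0,0,0,0,0,0,0],[0,0,0,0,0,0,0]]]'
python3 - <<'E'
from h import *
s=st();d=np.array([-np.sin(np.radians(24.6)),0,np.cos(np.radians(24.6))])
print(delta(G+U()@(d*.200+[0,.088,0])))
im=env.snapshot("wrist");cv2.imwrite("pics/w6.png",im)
E
```

```text
clock: 16.65
ee_pos: [0.5195, 0.0294, 0.4105]
orientation: [[-0.21, 0.888, 0.409], [0.978, 0.192, 0.087], [-0.001, 0.418, -0.909]]
wrist_force: [-0.5, 0.1, -0.1]
finger_gap: 0.0004
gripper_force: 0.0
t 16.65 tip in unit [-0.0305  0.0876  0.063 ] z [ 0.4176 -0.0009 -0.9086] y [0.9086 0.0012 0.4176] q [-0.0684  0.3405 -0.0229  1.9426 -0.1019  0.4325  0.2071] F tool [ 0.2491 -0.4439 -0.1281] vel 0.0241852757068247
[0.0003 0.0017 0.1313]
```

View pics/w6.png

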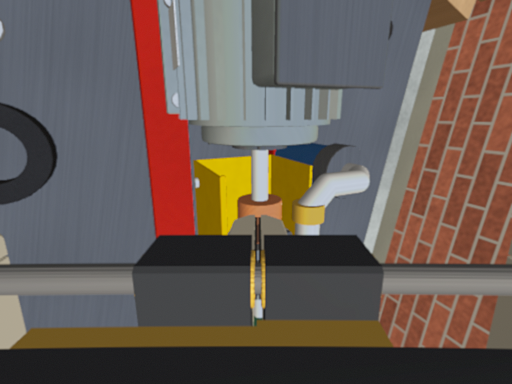

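The wrist view shows the closed fingers at (258,225), in line with the shaft (column 260). The motor is above at (260,110) and the pipe elbow is to the right at (330,190). The way down is clear.

```bash
python3 -m pendant '[[[0,0,0.0015,0.025,0,0,0],[0,0,0,0.025,0,0,0],[0,0,0,0.025,0,0,0],[0,0,0,0.025,0,0,0],[0,0,0,0.015,0,0,0],[0,0,0,0.005,0,0,0],[0,0,0,0,0,0,0]]]' > /dev/null
python3 - <<'E'
from h import *
s=st();d=np.array([-np.sin(np.radians(24.6)),0,np.cos(np.radians(24.6))])
print(delta(G+U()@(d*.200+[0,.088,0])))
E
```

```text
t 17.575 tip in unit [ 0.0208  0.0877 -0.0458] z [ 0.4173 -0.0008 -0.9088] y [0.9088 0.002  0.4173] q [-0.0704  0.5638 -0.0409  1.9375 -0.1115  0.2138  0.2167] F tool [-0.079   0.1713 -0.2864] vel 0.009915363212350745
[0.0001 0.0005 0.011 ]
```

```bash
python3 -m pendant '[[[0,0,0,0.006,0,0,0],[0,0,0,0.004,0,0,0],[0,0,0,0,0,0,0],[0,-0.006,0,0,0,0,0],[0,-0.006,0,0,0,0,0],[0,0,0,0,0,0,0]]]' > /dev/null
python3 -c "
from h import *
st()"
for i in 1 2 3; do python3 -m pendant '[[[0,-0.001,0,0,0,0,0],[0,-0.001,0,0,0,0,0],[0,0,0,0,0,0,0]]]' >/dev/null; python3 -c "
from h import *
s=st()
" | tr '\n' ' ' | sed 's/ z .*F/ F/'; echo; done
```

```text
t 18.325 tip in unit [ 0.0246  0.0743 -0.0555] z [ 0.4166 -0.0018 -0.9091] y [0.9091 0.0005 0.4166] q [-0.035   0.5863 -0.0586  1.9283 -0.1081  0.2025  0.2357] F tool [-0.8225  0.2565 -0.1475] vel 0.013954979274955669
t 18.7 tip in unit [ 0.0247  0.0739 -0.0556] F tool [ 0.7631  0.0731 -0.6471] vel 0.0026139873565194814 
t 19.075 tip in unit [ 0.0247  0.0721 -0.0556] F tool [ 0.9023 -0.2763 -0.3804] vel 0.001495807923357016 
t 19.45 tip in unit [ 0.0246  0.0715 -0.0557] F tool [ 3.3405 -0.5716 -1.9577] vel 0.005940281552440683
```

```bash
for i in 1 2 3; do python3 -m pendant '[[[0,-0.001,0,0,0,0,0],[0,-0.001,0,0,0,0,0],[0,0,0,0,0,0,0]]]' >/dev/null; python3 -c "
from h import *
s=st()
" | tr '\n' ' ' | sed 's/ z .*F/ F/'; echo; done
```

```text
t 19.825 tip in unit [ 0.0247  0.0682 -0.0557] F tool [ 5.372  -0.5809 -1.3102] vel 0.0016758167303884308 
t 20.2 tip in unit [ 0.0247  0.0669 -0.0557] F tool [ 5.3458 -0.6043 -0.9977] vel 0.001756814683082586 
t 20.575 tip in unit [ 0.0246  0.0671 -0.0556] F tool [ 7.5722  0.3168 -1.8941] vel 0.004049854061905402
```

```bash
for i in 1 2; do python3 -m pendant '[[[0,-0.001,0,0,0,0,0],[0,-0.001,0,0,0,0,0],[0,0,0,0,0,0,0]]]' >/dev/null; python3 -c "
from h import *
s=st()
" | tr '\n' ' ' | sed 's/ z .*F/ F/'; echo; done
```

```text
t 20.95 tip in unit [ 0.0246  0.0672 -0.0556] F tool [ 9.7245  0.5747 -2.7524] vel 0.002920537669519529 
t 21.325 tip in unit [ 0.0245  0.0674 -0.0557] F tool [13.17   -0.8947 -4.0324] vel 0.002065596615208205
```

The flange has stopped hard against the blade, with force rising and no further travel. I'll back off, lift out and look.

```bash
python3 -m pendant '[[[0,0.004,0,0,0,0,0],[0,0.006,0,0,0,0,0],[0,0.008,0,0,0,0,0],[0,0.005,0,0,0,0,0],[0,0,0,0,0,0,0]]]'
python3 -c "
from h import *
st()"
python3 -m pendant '[[[0,0,0,-0.02,0,0,0],[0,0,0,-0.03,0,0,0],[0,0,0,-0.03,0,0,0],[0,0,0,-0.04,0,0,0],[0,0,0,-0.04,0,0,0],[0,-0.04,-0.03,-0.02,0,0,0],[0,-0.05,-0.03,-0.02,0,0,0],[0,-0.05,-0.03,0,0,0,0],[0,-0.05,0,0,0,0,0],[0,0,0,0,0,0,0],[0,0,0,0,0,0,0]]]'
python3 - <<'E'
from h import *
s=st();im=env.snapshot("wrist");cv2.imwrite("pics/w7.png",im)
print(proj(cam("wrist",s),[G]))
E
```

```text
clock: 21.95
ee_pos: [0.5748, 0.0363, 0.2919]
orientation: [[-0.211, 0.888, 0.407], [0.977, 0.193, 0.086], [-0.002, 0.416, -0.909]]
wrist_force: [0.2, -0.1, -0.0]
finger_gap: 0.0005
gripper_force: 0.0
t 21.95 tip in unit [ 0.0247  0.0828 -0.0557] z [ 0.4165 -0.001  -0.9091] y [0.9091 0.0024 0.4165] q [-0.0572  0.5849 -0.0486  1.9321 -0.1102  0.1995  0.2248] F tool [-0.12    0.1594  0.1161] vel 0.01032393060746087
clock: 23.32
ee_pos: [0.4534, -0.184, 0.4364]
orientation: [[-0.211, 0.889, 0.407], [0.977, 0.192, 0.087], [-0.001, 0.416, -0.909]]
wrist_force: [-0.2, 0.8, -0.9]
finger_gap: 0.0004
gripper_force: 0.0
t 23.325 tip in unit [-0.1404 -0.1069  0.0887] z [ 0.416   0.     -0.9094] y [0.9094 0.0016 0.416 ] q [ 0.5049  0.2791 -0.1271  1.9509 -0.3716  0.5861  0.8787] F tool [ 0.774  -0.3639  0.7893] vel 0.029293511346162725
[[329.3822  83.4151]]
```

View pics/w7.png

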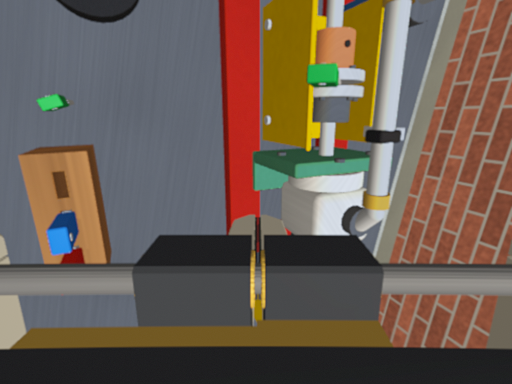

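The view shows the green handle at (323,75) leaning on the guard, the flanges closed on the blade at about (345,82), and the other gauges still in the block. The robot is clear, so I'm handing in.

```bash
python3 -c "
from rig import env
print(env.close_job())"
```

```text
the job is handed in; nothing more can be done
None
```

The job is handed in, with no verdict returned: the 6 mm gauge sits in the gap with its tip on the shaft, leaning on the guard, and the loose flange is pushed to a hard stop against the blade. The blade went in at about 32° rather than 37°, because a wrist joint reached its limit.

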